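Wedge the rocking inspection plate

ROBOT

A 6-joint arm with a two-finger parallel gripper is mounted at the origin on a cart in front of the work surface, level with it; the furniture and walls round the work are solid. World frame = base frame: x ahead of the robot, y to its left, z up, the work surface at z = 0. Lengths are in mm, angles in degrees, forces in N, time in s.
With the tool pointing down it reaches from about 300 to 850 mm from the base axis. Payload 4.2 kg.
Tool frame: the origin (TCP) lies between the finger pads; the fingertips stand 22 mm ahead of it and the grasp point (between the pads) lies 3 mm ahead of it; z points along the fingers, y is the direction in which the jaws open and shut (so a half turn about z gives the same grasp; the last joint's range is limited). The gripper opens to 91 mm and grips with 3 to 60 N. Pads are 32 mm wide; open, the fingers measure 118 mm over their backs; the gripper's body (76 mm by 178 mm) begins 60 mm behind the grasp point.
Start: joints at [-75.745, 18.312, 89.639, -0, 72.044, -1.146], TCP at [152.708, -554.366, 235.976] pointing down, gripper open.
Joint ranges: [-177.97, 177.97], [-48.28, 115.42], [12.27, 149.76], [-77.06, 257.06], [2.81, 150.46], [-146.56, 146.56]. Speed limits (degrees/s): [147.25, 147.25, 180, 180, 180, 180].

INTERFACE

Orientations are given as [roll, pitch, yaw] about the fixed x, y, z axes, in that order (R = Rz(yaw) Ry(pitch) Rx(roll)).
In Python, from workcell import telemetry, cams, env gives the robot as it stands.
- The arm moves only by the shell command python3 -m inch 'ROWS' [FORCE]. ROWS is JSON, a list of rows, each an object of numbers: "x", "y", "z": the shift along the tool's x, y, z in cm; "yaw": the turn about the tool's z in units of 5 degrees (1.0 is 5 degrees); "gripper": the gripper's target within -1 to 1 (fully open at 1, half-way at 0, shut at -1). A call has 1 to 12 rows; each row shifts and turns the commanded pose from where the row before left it, along the tool's axes as they then stand; what a row does not reach is not made up. A row lasts 1/12 s, in which the tool goes at most 41.7 mm and 7.16 degrees, less where a joint would pass 70% of its speed; a pose out of reach is approached as far as the arm can. A call is refused whole if a number of a shift passes 4.17 or a number of a turn 1, either way. A call with a gripper value outside its range is refused whole. The fingers move at their own pace and stop on an object; FORCE is the grip in N (left out, the last holds). Time passes only in rows, so rows that do not move let the fingers close. It gives the time, the measured TCP pose, the force and the opening at its end, in the units of the state.
- telemetry.state(): the state, without advancing time (a new reading comes with each control period).
- cams.grab_frame(name): name is "scene" or "top" or "wrist"; returns a dict with "pixels" (480x640x3 uint8, red, green, blue), "mtx" (3x3 intrinsics, pixels), "distortion" ([k1, k2, p1, p2, k3] as OpenCV has them; the pictures are not rectified), "rvec" (rotation vector, rad) and "tvec" (3), from world to camera coordinates, as OpenCV has them. Camera axes: x right, y down, z forward; pixel columns grow to the right and rows downward; lengths in mm; the calibration is good to about 2 mm. A picture is of the moment at which its call begins. There is no depth.
- env.job_done(): hands the job in, once; it reports no verdict.
The state is a dict: "time_s": time; "qpos": joint angles; "qvel": joint speeds; "effort": joint torques, N m; "ee_pos": TCP position; "ee_rot": TCP orientation; "force": force on the tool from outside, world axes, zero at the start; "torque": the same for the moment, N m; "gripper_width": finger opening in mm.
Only numpy, scipy, OpenCV 4.12 (cv2) and the standard library are available. Lean on these libraries where they do the work, as an engineer would, in place of code of your own. Each camera call takes 0.05 s, during which the arm holds its last target. There are 200 camera calls.

TASK

The inspection plate rocks because the foot at the corner nearest the robot is too short: press down on that corner with the fingertips to feel it rock and let it come back, then push the wooden wedge along the bench, thin end first, under that foot until it just takes up the gap, without lifting the plate off its other feet. Then press down on the same corner again; it must no longer rock, and you finish while still pressing there firmly (roughly 10 N). Push and press only: do not pick up or carry anything, do not shove the plate along the bench, and leave the block on it, the tin and the bolt alone.

Things in the scene. Friction and masses are not known exactly. Their poses are not given: they have to be found in the camera images.
- plate: Inspection plate, a flat low box: steel top 200 (own x) x 240 (own y) mm on a grey ribbed casting with four domed rubber feet at own x +-75, y +-95 mm; top 80 mm, casting's underside 30 mm above the bench; 4.5 kg. Loose. Origin: centre of its footprint, on the bench, level with the soles of the good feet; own z up, x away from the robot, y to the left, turned 0.25 to 0.5 rad left.
- short_foot (a point): Bench point under the short foot, the one nearest the robot (plate own -75, +95, 0 mm), level with the soles of the three good feet. The short foot's sole, a dome of 13 mm radius, hangs 6 to 11 mm above this point (differs each time) while the plate rests level on the other three.
- press_corner (a point): Point on the plate's steel top straight above the short foot (plate own -75, +95, +80 mm), 25 mm from both edges: where to press. About 4 to 7 N down tips the plate about the line joining its two neighbour feet until the short foot lands; let go, it falls back level.
- wedge: Loose wooden wedge flat on the bench at the plate's near left side: 150 mm long (own y), 46 mm wide (own x), rising evenly from 2 mm at its thin end (own -y) to 24 mm at its thick end (own +y); 0.12 kg. Origin under its middle, on the bench; z up. The thin end points at the short foot, 10 to 35 mm short of its axis, up to 10 mm to a side, turned up to 0.12 rad against the plate.
- wedge_back (a point): Centre of the wedge's upright back face (thick end), 12 mm above the bench: where to push. The wedge slides with about 1 N; once it meets the foot the resistance rises clearly, past 3 N, before the plate lifts noticeably. It does not slip back out.
- wedge_tip (a point): Middle of the wedge's thin end, 1 mm above the bench.
- v_block: Small steel V-block, 44 x 40 x 32 mm, loose on the plate's top near its middle; bystander. Origin: centre of its underside.
- screw_tin: Small tin with a lid, 72 mm across, 50 mm high, on the bench beyond the wedge; bystander. Origin: centre of its underside.
- tall_bolt: Steel hex bolt standing on its head, 19 x 22 x 63 mm, on the bench on the robot's side of the plate; bystander. Origin: centre of its underside.
Things that resemble listed ones, but are neither listed nor needed, are in the scene too. Of the things shaped like the wedge, the wooden one is meant.

How it is judged:
By the outcome, as a careful person would: the job done as asked, in the order asked, and still so for the second after the job is handed in, while the arm keeps its last pose, push and grip.
It also fails if it takes over 51 s, if anything falls off the work surface, if the arm or the gripper's body presses on something with over 40 N, if the wrist force passes 120 N, or if a joint passes its speed limit or range.

## Working session

There is one attempt and no reset: what is moved stays moved. The work goes in short steps, Python scripts to look and compute and a shell command to move; the robot and the scene stay as the last step left them, time stands still between calls to the robot, and variables do not carry over. Pictures are saved under pics/ and viewed, about 8 in all and at most 12, crops included, and the job is handed in when it is done.

```bash
mkdir -p pics; ls
cat > h.py <<'E'
import numpy as np, cv2, pickle
from workcell import telemetry, cams, env
def grab(n,tag):
    f=cams.grab_frame(n); pickle.dump(f,open(f'pics/{tag}.pkl','wb')); cv2.imwrite(f'pics/{tag}.png',f['pixels'][:,:,::-1]); return f
def load(tag): return pickle.load(open(f'pics/{tag}.pkl','rb'))
def ray(f,uv,z):
    p=cv2.undistortPoints(np.array(uv,float).reshape(-1,1,2),np.array(f['mtx'],float),np.array(f['distortion'],float)).reshape(-1,2)
    R=cv2.Rodrigues(np.array(f['rvec'],float))[0]; t=np.array(f['tvec'],float).ravel(); c=-R.T@t
    d=np.c_[p,np.ones(len(p))]@R
    return c+d*((z-c[2])/d[:,2])[:,None]
def proj(f,P): return cv2.projectPoints(np.array(P,float).reshape(-1,1,3),np.array(f['rvec'],float),np.array(f['tvec'],float),np.array(f['mtx'],float),np.array(f['distortion'],float))[0].reshape(-1,2)
E
python3 - <<'E'
from h import *
a=grab('top','top0');b=grab('scene','scene0')
print(telemetry.state())
for f in(a,b):
    R=cv2.Rodrigues(f['rvec'])[0];print(-R.T@np.ravel(f['tvec']),f['mtx'],f['distortion'])
E
```

```text
pics
{'time_s': 0.1, 'qpos': array([-7.57447647e+01,  1.83463355e+01,  8.96996524e+01, -1.73887859e-03,
        7.20413541e+01, -1.14662564e+00]), 'qvel': array([ 0.07756505, -0.08280454, -0.14097377, -0.00519447,  0.05189039,
        0.02581281]), 'effort': array([ 1.31699272e-05, -4.13332021e+01, -2.32509542e+01,  7.29068276e-02,
        4.21835238e-02, -5.95087090e-05]), 'ee_pos': array([ 152.59751535, -553.95884036,  235.21917323]), 'ee_rot': array([-1.79912642e+02, -9.47957485e-05,  1.54023982e+01]), 'force': array([-0.63595445,  0.57375015, -0.04855487]), 'torque': array([-3.36601520e-05, -1.62168545e-02,  7.39178195e-03]), 'gripper_width': 91.11513891789187}
[ 420.01405233 -293.5622877  1195.06352275] [[605.47177234   0.         321.0755063 ]
 [  0.         605.47177234 244.70041453]
 [  0.           0.           1.        ]] [-0.17742383  0.          0.          0.          0.        ]
[135.8731997  309.20291408 932.44990808] [[602.77407136   0.         317.15026164]
 [  0.         602.77407136 236.59794488]
 [  0.           0.           1.        ]] [-0.14579354  0.          0.          0.          0.        ]
```

View pics/top0.png

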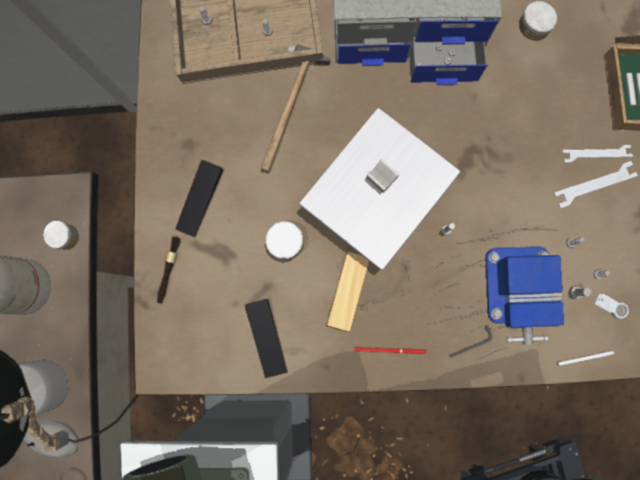

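View pics/scene0.png

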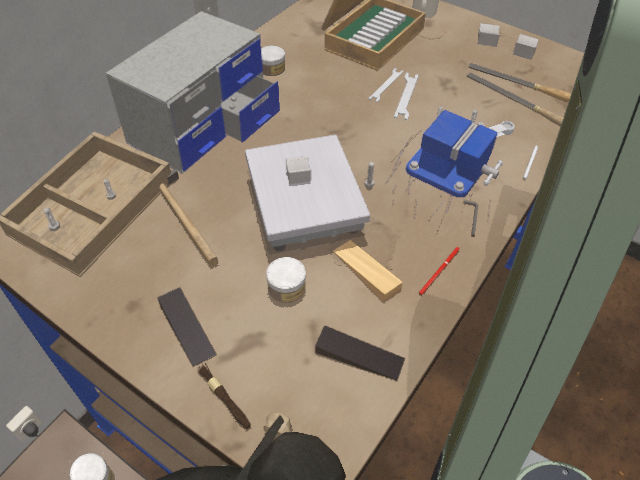

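Run:
```python
from h import *
a=load('top0');b=load('scene0')
def show(f,lo,hi,nm,win):
    hsv=cv2.cvtColor(f['pixels'],cv2.COLOR_RGB2HSV)
    m=cv2.inRange(hsv,lo,hi); x0,y0,x1,y1=win; k=np.zeros_like(m);k[y0:y1,x0:x1]=m[y0:y1,x0:x1]
    c=max(cv2.findContours(k,cv2.RETR_EXTERNAL,cv2.CHAIN_APPROX_NONE)[0],key=cv2.contourArea)
    h=cv2.convexHull(c); q=cv2.approxPolyN(h,4).reshape(-1,2) if hasattr(cv2,'approxPolyN') else cv2.boxPoints(cv2.minAreaRect(h))
    print(nm,cv2.contourArea(c),q.tolist());return q
p=show(a,(0,0,200),(180,40,255),'plate',(295,100,470,275))
P=ray(a,p,80);print(P.round(1))
e=np.roll(P,-1,0)-P;print(np.linalg.norm(e,axis=1),np.degrees(np.arctan2(e[:,1],e[:,0])))
w=show(a,(12,70,120),(28,255,255),'wedge',(320,245,375,340))
for z in(0,24):print(z,ray(a,w,z).round(1))
w2=show(b,(12,70,120),(28,255,255),'wedgeS',(325,235,410,305))
for z in(0,24):print(z,ray(b,w2,z).round(1))
print('bolt',ray(a,[[447,229]],40),'tin',ray(a,[[284,240]],50))
# crops
A=cv2.resize(a['pixels'][220:345,290:430],None,fx=4,fy=4,interpolation=cv2.INTER_CUBIC)[:,:400]
B=cv2.resize(b['pixels'][190:310,260:420],None,fx=4,fy=4,interpolation=cv2.INTER_CUBIC)[:,:]
H=480;A=A[:H];B=B[:H]
cv2.imwrite('pics/c0.png',cv2.resize(np.hstack([A,B]),(800,int(480*800/(A.shape[1]+B.shape[1]))))[:,:,::-1])
```

```text
plate 12847.5 [[460, 171], [382, 269], [299, 202], [378, 108]]
[[ 666.1 -524.9   80. ]
 [ 486.1 -370.5   80. ]
 [ 615.8 -220.2   80. ]
 [ 793.6 -375.1   80. ]]
[237.1898292  198.53042187 235.75769303 196.66816519] [ 139.39732173   49.1868256   -41.05524993 -130.39579656]
wedge 2739.5 [[374, 260], [374, 339], [321, 339], [346, 251]]
0 [[ 509.1 -360.8    0. ]
 [ 353.8 -355.8    0. ]
 [ 356.6 -252.     0. ]
 [ 528.6 -306.     0. ]]
24 [[ 507.3 -359.5   24. ]
 [ 355.2 -354.6   24. ]
 [ 357.9 -252.8   24. ]
 [ 526.4 -305.8   24. ]]
wedgeS 3619.5 [[409, 235], [409, 304], [376, 304], [310, 235]]
0 [[ 422.9 -433.7   -0. ]
 [ 341.2 -288.9    0. ]
 [ 391.4 -254.    -0. ]
 [ 586.3 -318.8    0. ]]
24 [[ 415.6 -414.5   24. ]
 [ 335.9 -273.5   24. ]
 [ 384.9 -239.5   24. ]
 [ 574.7 -302.6   24. ]]
bolt [[ 561.65904709 -501.49722408   40.        ]] tin [[ 548.54491908 -187.96858505   50.        ]]
```

View pics/c0.png

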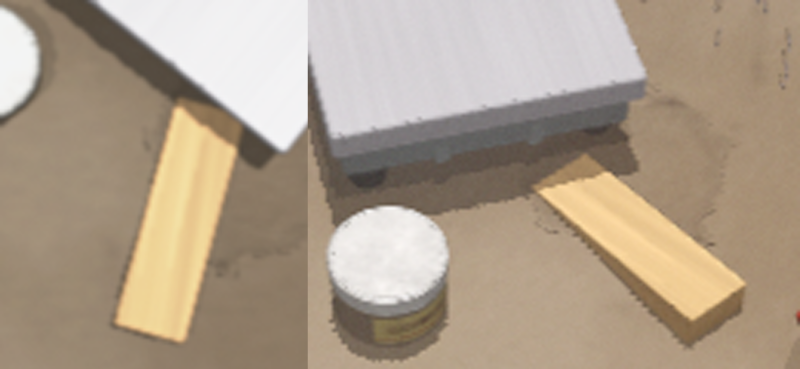

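```bash
cat >> h.py <<'E'
def tri(f,u,g,v):
    Ms=[]
    def pr(f,u):
        p=cv2.undistortPoints(np.array(u,float).reshape(1,1,2),np.array(f['mtx'],float),np.array(f['distortion'],float)).reshape(2,1)
        return np.c_[cv2.Rodrigues(np.array(f['rvec'],float))[0],np.ravel(f['tvec'])],p
    A,a=pr(f,u);B,b=pr(g,v);X=cv2.triangulatePoints(A,B,a,b).ravel();return X[:3]/X[3]
E
python3 - <<'E'
from h import *
a=load('top0');b=load('scene0')
s=1040/800/4
A=lambda x,y:(290+x*s-.4,220+y*s-.4)
B=lambda x,y:(260+(x-400*800/1040)*s-.4,190+y*s-.4)
print(s)
for n,u,v in[('tipL',(178,98),(535,187)),('backL',(115,325),(690,320)),('backR',(186,342),(745,287))]:
    print(n,tri(a,A(*u),b,B(*v)).round(1),ray(a,[A(*u)],24 if n!='tipL' else 2).round(1),ray(b,[B(*v)],24 if n!='tipL' else 2).round(1))
print('tipR',ray(b,[B(588,155)],2))
P=np.array([[666.1,-524.9],[486.1,-370.5],[615.8,-220.2],[793.6,-375.1]])
c=P.mean(0);th=np.radians(np.mean([49.4,49.19,48.95,49.6]))
R=np.array([[np.cos(th),-np.sin(th)],[np.sin(th),np.cos(th)]])
for x,y in[(-75,95),(75,95),(-75,-95)]:
    q=c+R@[x,y];print(x,y,q,proj(b,[*q,8]),proj(a,[*q,80]))
corner=[[*(c+R@[x,y]),80] for x,y in[(-100,120),(100,120),(-100,-120),(100,-120)]]
print(proj(b,corner),c,np.degrees(th))
E
```

```text
0.325
tipL [ 525.6 -309.6    4.4] [[ 527.4 -308.8    2. ]] [[ 524.9 -311.9    2. ]]
backL [ 384.1 -265.1   26.9] [[ 384. -265.   24.]] [[ 384.9 -266.9   24. ]]
backR [ 371.6 -309.3   19.3] [[ 372.3 -309.1   24. ]] [[ 370.  -306.3   24. ]]
tipR [[ 511.54501022 -353.56960057    2.        ]]
-75 95 [ 519.47119429 -367.55406759] [[351.30813521 231.88706079]] [[379.76614628 250.99150959]]
75 95 [ 617.31572337 -253.8595289 ] [[277.95554447 246.22904678]] [[316.93582173 200.62972272]]
-75 -95 [ 663.48427663 -491.4904711 ] [[326.78449561 167.67574901]] [[442.55685798 172.79288512]]
[[369.53484975 214.80502086]
 [265.70377275 234.70976215]
 [335.57981171 133.63893238]
 [243.46138653 149.13321002]] [ 640.4   -372.675] 49.285000000000004
```

The scene matches the top view except in one respect. The wedge, at (348,292) in top and (368,270) in scene, is the only wooden one; the dark bars at (265,338) and (200,198) are decoys. The short foot is at about (519,-368), seen at scene (355,231). The wedge tip is at (519,-332) heading -18°, so it's about 34 mm off the foot axis, more than described, and will need aligning. I'll press first.

```bash
python3 -m inch '[{"x":3.36,"y":-0.69,"z":0.7,"gripper":-1},{"x":3.36,"y":-0.69,"z":0.7,"gripper":-1},{"x":3.36,"y":-0.69,"z":0.7,"gripper":-1},{"x":3.36,"y":-0.69,"z":0.7,"gripper":-1},{"x":3.36,"y":-0.69,"z":0.7,"gripper":-1},{"x":3.36,"y":-0.69,"z":0.7,"gripper":-1},{"x":3.36,"y":-0.69,"z":0.7,"gripper":-1},{"x":3.36,"y":-0.69,"z":0.7,"gripper":-1},{"x":3.36,"y":-0.69,"z":0.7,"gripper":-1},{"x":3.36,"y":-0.69,"z":0.7,"gripper":-1},{"x":3.36,"y":-0.69,"z":0.7,"gripper":-1},{"x":3.36,"y":-0.69,"z":0.7,"gripper":-1}]' 20
python3 -m inch '[{"yaw":1},{"yaw":1},{"yaw":1},{"yaw":1},{"yaw":1},{"yaw":1},{"yaw":1},{"yaw":1},{"yaw":1},{"yaw":1},{}]'
```

```text
invalid input
invalid input
```

```bash
python3 -m inch '[{"x":3.36,"y":-0.69,"z":0.7,"yaw":0,"gripper":-1}]' 20; python3 -m inch '[{"x":3.36,"y":-0.69,"z":0.7,"yaw":0,"gripper":-1},{"x":3.36,"y":-0.69,"z":0.7,"yaw":0,"gripper":-1}]'; python3 -m inch --help | head -20
```

```text
time_s: 0.18
ee_pos: [180.1, -541.4, 229.4]
ee_rot: [179.8, 0.2, 15.1]
force: [0.4, -0.6, -0.2]
gripper_width: 87.0
time_s: 0.35
ee_pos: [244.8, -507.0, 214.3]
ee_rot: [-180.0, 0.0, 15.3]
force: [-1.0, -1.0, -0.3]
gripper_width: 74.2invalid input: not JSON, or not a number
```

```bash
python3 -m inch '[{"x":3.36,"y":-0.69,"z":0.9,"yaw":0,"gripper":-1},{"x":3.36,"y":-0.69,"z":0.9,"yaw":0,"gripper":-1},{"x":3.36,"y":-0.69,"z":0.9,"yaw":0,"gripper":-1},{"x":3.36,"y":-0.69,"z":0.9,"yaw":0,"gripper":-1},{"x":3.36,"y":-0.69,"z":0.9,"yaw":0,"gripper":-1},{"x":3.36,"y":-0.69,"z":0.9,"yaw":0,"gripper":-1},{"x":3.36,"y":-0.69,"z":0.9,"yaw":0,"gripper":-1},{"x":3.36,"y":-0.69,"z":0.9,"yaw":0,"gripper":-1},{"x":3.36,"y":-0.69,"z":0.9,"yaw":0,"gripper":-1}]'
python3 -m inch '[{"x":0,"y":0,"z":0,"yaw":1,"gripper":-1},{"x":0,"y":0,"z":0,"yaw":1,"gripper":-1},{"x":0,"y":0,"z":0,"yaw":1,"gripper":-1},{"x":0,"y":0,"z":0,"yaw":1,"gripper":-1},{"x":0,"y":0,"z":0,"yaw":1,"gripper":-1},{"x":0,"y":0,"z":0,"yaw":1,"gripper":-1},{"x":0,"y":0,"z":0,"yaw":1,"gripper":-1},{"x":0,"y":0,"z":0,"yaw":1,"gripper":-1},{"x":0,"y":0,"z":0,"yaw":1,"gripper":-1},{"x":0,"y":0,"z":0,"yaw":1,"gripper":-1},{"x":0,"y":0,"z":0,"yaw":0,"gripper":-1}]'
```

```text
time_s: 1.1
ee_pos: [520.6, -366.3, 133.0]
ee_rot: [-180.0, 0.0, 15.4]
force: [0.1, -0.9, 0.1]
gripper_width: 14.0
time_s: 2.02
ee_pos: [519.2, -367.3, 133.4]
ee_rot: [180.0, 0.1, -34.7]
force: [-0.5, 0.5, -0.4]
gripper_width: 0.8
```

```bash
python3 -m inch '[{"x":0,"y":0,"z":1.4,"yaw":0,"gripper":-1},{"x":0,"y":0,"z":1.2,"yaw":0,"gripper":-1},{"x":0,"y":0,"z":0,"yaw":0,"gripper":-1}]'
for i in 1 2 3 4; do :; done
python3 -m inch '[{"x":0,"y":0,"z":0.2,"yaw":0,"gripper":-1},{"x":0,"y":0,"z":0.0,"yaw":0,"gripper":-1}]'
python3 -m inch '[{"x":0,"y":0,"z":0.2,"yaw":0,"gripper":-1},{"x":0,"y":0,"z":0.0,"yaw":0,"gripper":-1}]'
python3 -m inch '[{"x":0,"y":0,"z":0.2,"yaw":0,"gripper":-1},{"x":0,"y":0,"z":0.0,"yaw":0,"gripper":-1}]'
python3 -m inch '[{"x":0,"y":0,"z":0.2,"yaw":0,"gripper":-1},{"x":0,"y":0,"z":0.0,"yaw":0,"gripper":-1}]'
```

```text
time_s: 2.27
ee_pos: [517.9, -366.4, 105.3]
ee_rot: [-180.0, 0.3, -34.5]
force: [-0.7, 0.8, -0.8]
gripper_width: 0.4
time_s: 2.43
ee_pos: [519.5, -367.5, 106.0]
ee_rot: [180.0, -0.0, -34.5]
force: [0.3, 0.0, 0.8]
gripper_width: 0.5
time_s: 2.6
ee_pos: [519.6, -367.6, 104.3]
ee_rot: [180.0, -0.0, -34.6]
force: [0.0, 0.3, -0.7]
gripper_width: 0.5
time_s: 2.77
ee_pos: [519.4, -367.4, 102.0]
ee_rot: [180.0, -0.0, -34.6]
force: [-0.4, 0.5, -0.3]
gripper_width: 0.7
time_s: 2.93
ee_pos: [519.1, -367.7, 100.4]
ee_rot: [180.0, 0.0, -34.6]
force: [-3.1, 0.3, 5.2]
gripper_width: 0.8
```

```bash
for_none=1
python3 -m inch '[{"x":0,"y":0,"z":0.2,"yaw":0,"gripper":-1},{"x":0,"y":0,"z":0.0,"yaw":0,"gripper":-1}]'
python3 -m inch '[{"x":0,"y":0,"z":0.2,"yaw":0,"gripper":-1},{"x":0,"y":0,"z":0.0,"yaw":0,"gripper":-1}]'
python3 -m inch '[{"x":0,"y":0,"z":0.2,"yaw":0,"gripper":-1},{"x":0,"y":0,"z":0.0,"yaw":0,"gripper":-1}]'
```

```text
time_s: 3.1
ee_pos: [518.3, -367.8, 98.7]
ee_rot: [179.9, 0.1, -34.6]
force: [-4.4, 0.1, 6.9]
gripper_width: 0.5
time_s: 3.27
ee_pos: [518.2, -367.9, 96.7]
ee_rot: [179.9, 0.1, -34.6]
force: [-5.6, -0.7, 7.0]
gripper_width: 0.6
time_s: 3.43
ee_pos: [518.3, -367.9, 94.6]
ee_rot: [179.9, 0.1, -34.6]
force: [-5.9, -0.8, 6.1]
gripper_width: 0.6
```

```bash
python3 -m inch '[{"x":-0.3,"y":0.2,"z":0,"yaw":0,"gripper":-1},{"x":0,"y":0,"z":0.0,"yaw":0,"gripper":-1}]'
python3 -m inch '[{"x":-0.11,"y":0.08,"z":0.2,"yaw":0,"gripper":-1},{"x":0,"y":0,"z":0.0,"yaw":0,"gripper":-1}]'
python3 -m inch '[{"x":-0.06,"y":0.04,"z":0.1,"yaw":0,"gripper":-1},{"x":0,"y":0,"z":0.0,"yaw":0,"gripper":-1}]'
```

```text
time_s: 3.6
ee_pos: [516.2, -367.8, 94.5]
ee_rot: [-180.0, -0.1, -34.6]
force: [0.1, -0.9, 2.9]
gripper_width: 0.8
time_s: 3.77
ee_pos: [515.3, -368.0, 93.1]
ee_rot: [-180.0, -0.2, -34.6]
force: [-0.4, 0.2, 7.5]
gripper_width: 0.2
time_s: 3.93
ee_pos: [515.2, -368.0, 92.9]
ee_rot: [-180.0, -0.3, -34.6]
force: [-0.4, -0.2, 9.8]
gripper_width: 0.5
```

```bash
python3 -m inch '[{"x":0.06,"y":-0.04,"z":-0.15,"yaw":0,"gripper":-1},{"x":0.11,"y":-0.08,"z":-0.2,"yaw":0,"gripper":-1},{"x":0.11,"y":-0.08,"z":-0.2,"yaw":0,"gripper":-1},{"x":0.11,"y":-0.08,"z":-0.2,"yaw":0,"gripper":-1},{"x":0.08,"y":-0.06,"z":-0.2,"yaw":0,"gripper":-1},{"x":0,"y":0,"z":-0.3,"yaw":0,"gripper":-1},{"x":0,"y":0,"z":0,"yaw":0,"gripper":-1}]'
python3 -m inch '[{"x":0,"y":0,"z":-0.3,"yaw":0,"gripper":-1},{"x":0,"y":0,"z":-2,"yaw":0,"gripper":-1},{"x":0,"y":0,"z":-2,"yaw":0,"gripper":-1},{"x":0,"y":0,"z":0,"yaw":0,"gripper":-1}]'
python3 - <<'E'
import numpy as np
from h import *
# wedge side push plan: tool axes at yaw -34.6
t=np.radians(-34.6); X=np.array([np.cos(t),np.sin(t)]);Y=np.array([np.sin(t),-np.cos(t)])
p=telemetry.state()['ee_pos'][:2]
for q in [(450,-230),(470,-240),(460,-250)]:
    d=np.array(q)-p; print(q,d@X,d@Y)
E
```

```text
time_s: 4.52
ee_pos: [519.3, -367.0, 103.4]
ee_rot: [180.0, 0.1, -34.6]
force: [-0.1, -0.5, -1.1]
gripper_width: 0.5
time_s: 4.85
ee_pos: [521.0, -368.5, 150.0]
ee_rot: [180.0, -0.4, -34.6]
force: [-0.2, 0.1, 0.4]
gripper_width: 0.2
(450, -230) -137.03776836462532 -73.68655644568956
(470, -240) -114.89660354340546 -76.81206766140717
(460, -250) -117.44952977821887 -62.90226652553174
```

```bash
python3 -m inch '[{"x":-2.47,"y":-1.575,"z":0,"yaw":0,"gripper":-1},{"x":-2.47,"y":-1.575,"z":0,"yaw":0,"gripper":-1},{"x":-2.47,"y":-1.575,"z":0,"yaw":0,"gripper":-1},{"x":-2.47,"y":-1.575,"z":1,"yaw":0,"gripper":-1},{"x":0,"y":0,"z":3,"yaw":0,"gripper":-1},{"x":0,"y":0,"z":3,"yaw":0,"gripper":-1},{"x":0,"y":0,"z":3,"yaw":0,"gripper":-1},{"x":0,"y":0,"z":1.2,"yaw":0,"gripper":-1},{"x":0,"y":0,"z":0.5,"yaw":0,"gripper":-1},{"x":0,"y":0,"z":0,"yaw":0,"gripper":-1},{"x":0,"y":0,"z":0,"yaw":0,"gripper":-1}]'
python3 - <<'E'
from h import *
f=grab('top','top1')
cv2.imwrite('pics/c1.png',cv2.resize(f['pixels'][180:350,280:450],(680,680),interpolation=cv2.INTER_CUBIC)[:600,:,::-1])
E
```

```text
time_s: 5.77
ee_pos: [474.2, -259.5, 29.6]
ee_rot: [180.0, -0.0, -34.6]
force: [0.8, -0.3, 0.0]
gripper_width: 0.5
```

View pics/c1.png

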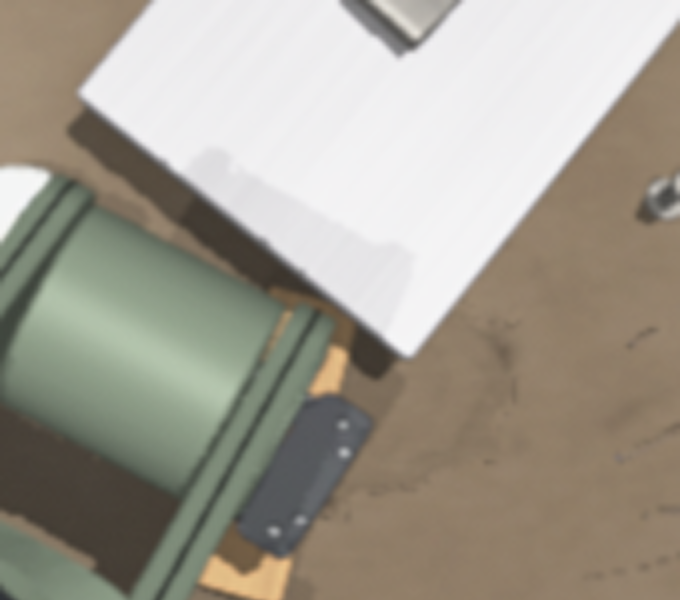

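```bash
python3 -m inch '[{"x":0,"y":0.3,"z":0.3,"yaw":0,"gripper":-1},{"x":0,"y":0.4,"z":0,"yaw":0,"gripper":-1},{"x":0,"y":0.4,"z":0,"yaw":0,"gripper":-1},{"x":0,"y":0.3,"z":0,"yaw":0,"gripper":-1},{"x":0,"y":0.3,"z":0,"yaw":0,"gripper":-1}]'
python3 -m inch '[{"x":0,"y":0.3,"z":0,"yaw":0,"gripper":-1},{"x":0,"y":0.3,"z":0,"yaw":0,"gripper":-1},{"x":0,"y":0.3,"z":0,"yaw":0,"gripper":-1},{"x":0,"y":0.3,"z":0,"yaw":0,"gripper":-1},{"x":0,"y":0.3,"z":0,"yaw":0,"gripper":-1},{"x":0,"y":0.1,"z":0,"yaw":0,"gripper":-1},{"x":0,"y":0,"z":0,"yaw":0,"gripper":-1}]'
python3 -m inch '[{"x":0,"y":-1,"z":0,"yaw":0,"gripper":-1},{"x":-2,"y":-1.5,"z":0,"yaw":0,"gripper":-1},{"x":-3,"y":-2,"z":-1,"yaw":0,"gripper":-1},{"x":-3,"y":-2,"z":-1,"yaw":0,"gripper":-1},{"x":-4,"y":0,"z":-1,"yaw":0,"gripper":-1},{"x":-2,"y":0,"z":0,"yaw":0,"gripper":-1},{"x":0,"y":0,"z":0,"yaw":0,"gripper":-1}]'
python3 - <<'E'
from h import *
f=grab('scene','s2');g=grab('top','t2')
A=cv2.resize(g['pixels'][220:350,300:430],(400,400),interpolation=cv2.INTER_CUBIC)
B=cv2.resize(f['pixels'][180:310,280:410],(400,400),interpolation=cv2.INTER_CUBIC)
cv2.imwrite('pics/c2.png',np.hstack([A,B])[:,:,::-1])
E
```

```text
time_s: 6.23
ee_pos: [464.2, -273.9, 26.8]
ee_rot: [180.0, -0.0, -34.6]
force: [-1.1, 0.5, -0.2]
gripper_width: 0.2
time_s: 6.82
ee_pos: [455.2, -286.8, 26.5]
ee_rot: [180.0, -0.0, -34.6]
force: [0.3, 0.2, 0.7]
gripper_width: 0.4
time_s: 7.4
ee_pos: [372.1, -149.9, 56.3]
ee_rot: [179.9, 0.3, -34.5]
force: [-0.4, 1.0, -0.1]
gripper_width: -0.1
```

View pics/c2.png

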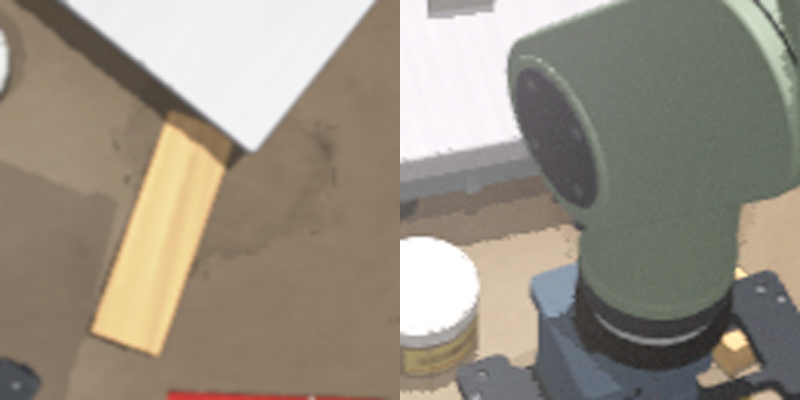

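Run:
```python
from h import *
g=load('t2');k=130/400
A=lambda x,y:[300+x*k-.3,220+y*k-.3]
L,R=ray(g,[A(91,331),A(158,356)],24)[:,:2]; T=ray(g,[A(172,106)],2)[0,:2]
b=(L+R)/2;print(L,R,T,np.linalg.norm(T-L),np.linalg.norm(L-R))
w=np.array([R-L])[0];w/=np.linalg.norm(w);u=(T-L)/np.linalg.norm(T-L);r=np.array([u[1],-u[0]])
tip=T+23*r;print('tip',tip,'back',tip-150*u,'head',np.degrees(np.arctan2(u[1],u[0])),np.degrees(np.arctan2(w[1],w[0]))+90)
d=np.array([519.5,-367.6])-tip;print('fwd',d@u,'right',d@r)
```

```text
[ 379.98957428 -269.30404313] [ 363.29734951 -310.71741848] [ 521.57497958 -324.77566876] 152.06422407832835 44.65084573788021
tip [ 513.18479183 -346.1907277 ] back [ 373.52136394 -291.47211197] head -21.394706998754106 -21.952570300030274
fwd 13.689929095865965 right 17.630219392757954
```

```bash
python3 -m inch '[{"x":3.3,"y":0.4,"z":0,"yaw":0,"gripper":-1},{"x":3.3,"y":0.7,"z":0,"yaw":0,"gripper":-1},{"x":3.3,"y":1,"z":0,"yaw":0,"gripper":-1},{"x":3.3,"y":1.1,"z":0,"yaw":0,"gripper":-1},{"x":3.3,"y":1.1,"z":1,"yaw":0,"gripper":-1},{"x":0,"y":0,"z":1,"yaw":0,"gripper":-1},{"x":0,"y":0,"z":0.8,"yaw":0,"gripper":-1},{"x":0,"y":0,"z":0.15,"yaw":0,"gripper":-1},{"x":0,"y":0,"z":0,"yaw":0,"gripper":-1}]'
python3 -m inch '[{"x":0,"y":0.4,"z":0,"yaw":0,"gripper":-1},{"x":0,"y":0.4,"z":0,"yaw":0,"gripper":-1},{"x":0,"y":0.4,"z":0,"yaw":0,"gripper":-1},{"x":0,"y":0.3,"z":0,"yaw":0,"gripper":-1},{"x":0,"y":0.3,"z":0,"yaw":0,"gripper":-1},{"x":0,"y":0,"z":0,"yaw":0,"gripper":-1}]'
```

```text
time_s: 8.25
ee_pos: [487.2, -281.5, 25.7]
ee_rot: [180.0, 0.2, -34.6]
force: [-0.1, 0.9, 0.0]
gripper_width: 0.3
time_s: 8.75
ee_pos: [477.8, -298.0, 27.3]
ee_rot: [180.0, -0.0, -34.6]
force: [-0.0, 0.5, 0.6]
gripper_width: 0.6
```

```bash
python3 -m inch '[{"x":0,"y":0.3,"z":0.05,"yaw":0,"gripper":-1},{"x":0,"y":0.3,"z":0,"yaw":0,"gripper":-1},{"x":0,"y":0.3,"z":0,"yaw":0,"gripper":-1},{"x":0,"y":0,"z":0,"yaw":0,"gripper":-1}]'
python3 -m inch '[{"x":0,"y":-1,"z":0,"yaw":0,"gripper":-1},{"x":-2,"y":-1.5,"z":0,"yaw":0,"gripper":-1},{"x":-3,"y":-2,"z":-1,"yaw":0,"gripper":-1},{"x":-4,"y":-1,"z":-1,"yaw":0,"gripper":-1},{"x":-4,"y":0,"z":-1,"yaw":0,"gripper":-1},{"x":-4,"y":0,"z":0,"yaw":0,"gripper":-1},{"x":0,"y":0,"z":0,"yaw":0,"gripper":-1}]'
python3 - <<'E'
from h import *
g=grab('top','t3')
cv2.imwrite('pics/c3.png',cv2.resize(g['pixels'][220:350,300:430],(600,600),interpolation=cv2.INTER_CUBIC)[:,:,::-1])
E
```

```text
time_s: 9.08
ee_pos: [473.2, -305.5, 26.8]
ee_rot: [180.0, -0.1, -34.6]
force: [1.1, 0.3, 1.8]
gripper_width: 0.3
time_s: 9.67
ee_pos: [354.8, -157.4, 54.9]
ee_rot: [179.9, 0.8, -34.5]
force: [-0.1, 0.6, 0.3]
gripper_width: 0.1
```

View pics/c3.png

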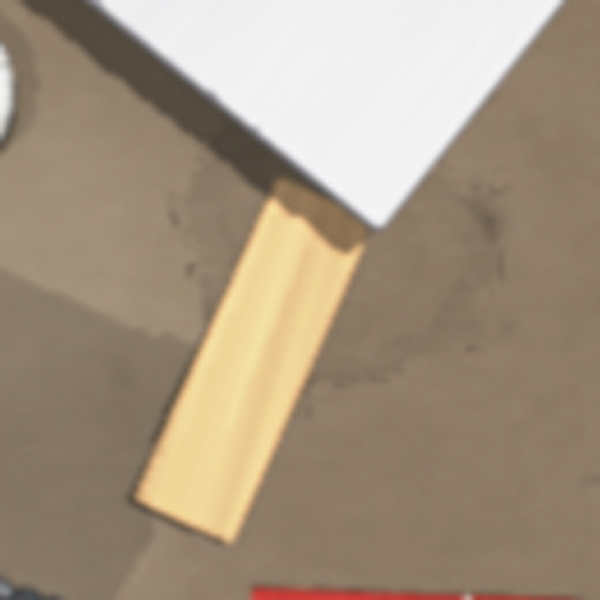

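```bash
cat > w.py <<'E'
from h import *
import sys
def wedge(g,A,bl,br,tl):
    L,R=ray(g,[A(*bl),A(*br)],24)[:,:2]; T=ray(g,[A(*tl)],2)[0,:2]
    print(L,R,T,np.linalg.norm(T-L),np.linalg.norm(L-R))
    w=R-L;u=(T-L)/np.linalg.norm(T-L);r=np.array([u[1],-u[0]])
    tip=L+150*u+23*r;print('tip',tip,'back',tip-150*u,'head',np.degrees(np.arctan2(u[1],u[0])),np.degrees(np.arctan2(w[1],w[0]))+90)
    d=np.array([519.5,-367.6])-tip;print('fwd',d@u,'right',d@r)
E
python3 - <<'E'
from w import *
k=130/600
wedge(load('t3'),lambda x,y:[300+x*k-.4,220+y*k-.4],(134,500),(233,543),(279,178))
E
```

```text
[ 378.75756907 -268.03563194] [ 359.80188591 -308.76034464] [ 513.36011359 -333.30652489] 149.59322998387896 44.92015303731744
tip [ 503.69070369 -354.17918582] back [ 368.72215144 -288.73080995] head -25.869476870687723 -24.960046106148496
fwd 20.080855509982303 right 5.177967286432471
```

```bash
python3 -m inch '[{"x":1.14,"y":2.64,"z":0,"yaw":0,"gripper":-1},{"x":1.14,"y":2.64,"z":0,"yaw":0,"gripper":-1},{"x":1.14,"y":2.64,"z":0,"yaw":0,"gripper":-1},{"x":1.14,"y":2.63,"z":0.5,"yaw":0,"gripper":-1},{"x":0,"y":0,"z":1,"yaw":-0.7,"gripper":-1},{"x":0,"y":0,"z":0.9,"yaw":-0.7,"gripper":-1},{"x":0,"y":0,"z":0.2,"yaw":0,"gripper":-1},{"x":0,"y":0,"z":0,"yaw":0,"gripper":-1}]'
cat > rel.py <<'E'
from h import *
s=telemetry.state();t=np.radians(s['ee_rot'][2]);X=np.array([np.cos(t),np.sin(t)]);Y=np.array([np.sin(t),-np.cos(t)])
d=np.array([519.5,-367.6])-s['ee_pos'][:2];print('foot X',d@X,'Y',d@Y,'pos',s['ee_pos'],'yaw',s['ee_rot'][2])
d=np.array([368.7,-288.7])-s['ee_pos'][:2];print('back X',d@X,'Y',d@Y)
E
python3 rel.py
```

```text
time_s: 10.38
ee_pos: [342.5, -276.3, 29.5]
ee_rot: [-180.0, 0.1, -27.7]
force: [-0.3, -0.2, 0.2]
gripper_width: 0.5
foot X 199.12106076772346 Y -1.424352961009188 pos [ 342.52274632 -276.32964719   29.54807902] yaw -27.69081318424179
back X 28.927628202430355 Y -1.2110183809819384
```

```bash
python3 -m inch '[{"x":0.5,"y":-0.12,"z":0.1,"yaw":0,"gripper":-1},{"x":0.5,"y":0,"z":0,"yaw":0,"gripper":-1},{"x":0.4,"y":0,"z":0,"yaw":0,"gripper":-1},{"x":0.4,"y":0,"z":0,"yaw":0,"gripper":-1},{"x":0.4,"y":0,"z":0,"yaw":0,"gripper":-1},{"x":0.4,"y":0,"z":0,"yaw":0,"gripper":-1},{"x":0.4,"y":0,"z":0,"yaw":0,"gripper":-1},{"x":0,"y":0,"z":0,"yaw":0,"gripper":-1}]'
python3 rel.py
python3 - <<'E'
from h import *
g=grab('top','t4');f=grab('scene','s4')
A=cv2.resize(g['pixels'][220:350,300:430],(400,400),interpolation=cv2.INTER_CUBIC)
B=cv2.resize(f['pixels'][180:310,280:410],(400,400),interpolation=cv2.INTER_CUBIC)
cv2.imwrite('pics/c4.png',np.hstack([A,B])[:,:,::-1])
E
```

```text
time_s: 11.05
ee_pos: [370.7, -289.9, 29.4]
ee_rot: [180.0, -0.1, -27.6]
force: [-0.5, -0.9, -0.9]
gripper_width: 0.3
foot X 167.89348191367085 Y -0.04081523241559478 pos [ 370.68581518 -289.86608634   29.43920058] yaw -27.594494051003462
back X -2.3000687976983025 Y -0.11359061715916886
```

View pics/c4.png

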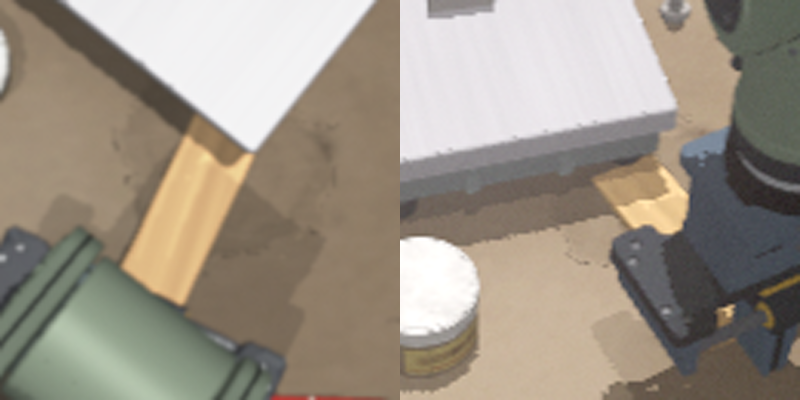

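```bash
python3 -m inch '[{"x":0.3,"y":0,"z":0.1,"yaw":0,"gripper":-1},{"x":0.4,"y":0,"z":0,"yaw":0,"gripper":-1},{"x":0.4,"y":0,"z":0,"yaw":0,"gripper":-1},{"x":0.4,"y":0,"z":0,"yaw":0,"gripper":-1},{"x":0.4,"y":0,"z":0,"yaw":0,"gripper":-1},{"x":0.3,"y":0,"z":0,"yaw":0,"gripper":-1},{"x":0.2,"y":0,"z":0,"yaw":0,"gripper":-1},{"x":0,"y":0,"z":0,"yaw":0,"gripper":-1}]'
python3 rel.py | head -1
python3 -m inch '[{"x":0.2,"y":0,"z":0,"yaw":0,"gripper":-1},{"x":0,"y":0,"z":0,"yaw":0,"gripper":-1},{"x":0,"y":0,"z":0,"yaw":0,"gripper":-1}]'
python3 -m inch '[{"x":0.2,"y":0,"z":0,"yaw":0,"gripper":-1},{"x":0,"y":0,"z":0,"yaw":0,"gripper":-1},{"x":0,"y":0,"z":0,"yaw":0,"gripper":-1}]'
python3 rel.py | head -1
```

```text
time_s: 11.82
ee_pos: [391.5, -300.7, 28.3]
ee_rot: [180.0, -0.1, -27.6]
force: [-0.4, -0.4, -0.7]
gripper_width: 0.9
foot X 144.4857569275474 Y 0.01578187457905327 pos [ 391.45811898 -300.65665896   28.33271041] yaw -27.59538049746126
time_s: 12.07
ee_pos: [392.8, -301.3, 28.3]
ee_rot: [180.0, -0.0, -27.6]
force: [1.1, -0.1, 0.6]
gripper_width: 0.3
time_s: 12.32
ee_pos: [394.5, -302.2, 28.3]
ee_rot: [180.0, -0.0, -27.6]
force: [0.1, -0.7, -1.3]
gripper_width: 0.8
foot X 141.03048693211807 Y 0.026174247060552984 pos [ 394.53210904 -302.23467924   28.32124598] yaw -27.601494475262605
```

```bash
python3 -m inch '[{"x":0.2,"y":0,"z":0,"yaw":0,"gripper":-1},{"x":0.2,"y":0,"z":0,"yaw":0,"gripper":-1},{"x":0,"y":0,"z":0,"yaw":0,"gripper":-1}]'
python3 -m inch '[{"x":0.2,"y":0,"z":0,"yaw":0,"gripper":-1},{"x":0,"y":0,"z":0,"yaw":0,"gripper":-1}]'
python3 -m inch '[{"x":0.2,"y":0,"z":0,"yaw":0,"gripper":-1},{"x":0,"y":0,"z":0,"yaw":0,"gripper":-1}]'
python3 rel.py | head -1
```

```text
time_s: 12.57
ee_pos: [398.5, -304.3, 28.3]
ee_rot: [180.0, -0.1, -27.6]
force: [1.1, -0.1, 0.9]
gripper_width: 0.4
time_s: 12.73
ee_pos: [400.1, -305.1, 28.3]
ee_rot: [180.0, -0.0, -27.6]
force: [-0.0, -0.8, 1.4]
gripper_width: 0.3
time_s: 12.9
ee_pos: [401.8, -306.1, 28.3]
ee_rot: [180.0, -0.0, -27.6]
force: [0.4, 1.1, 0.0]
gripper_width: 0.6
foot X 132.80311376125337 Y 0.021281735372721985 pos [ 401.82011514 -306.05235847   28.27002698] yaw -27.6007914288759
```

```bash
python3 -m inch '[{"x":0.2,"y":0,"z":0,"yaw":0,"gripper":-1},{"x":0,"y":0,"z":0,"yaw":0,"gripper":-1}]'
python3 rel.py | head -1
```

```text
time_s: 13.07
ee_pos: [403.6, -307.0, 28.3]
ee_rot: [180.0, -0.0, -27.6]
force: [-0.3, -0.5, -0.5]
gripper_width: 0.7
foot X 130.75344194162332 Y 0.025225161099160107 pos [ 403.63784516 -306.99946954   28.31780154] yaw -27.60030887430383
```

```bash
python3 -m inch '[{"x":0.15,"y":0,"z":0,"yaw":0,"gripper":-1}]'
python3 -m inch '[{"x":0.15,"y":0,"z":0,"yaw":0,"gripper":-1}]'
python3 rel.py | head -1
```

```text
time_s: 13.15
ee_pos: [404.4, -307.3, 28.3]
ee_rot: [-180.0, 0.0, -27.6]
force: [-1.5, 1.3, 1.1]
gripper_width: 0.7
time_s: 13.23
ee_pos: [405.9, -308.1, 28.2]
ee_rot: [180.0, 0.0, -27.6]
force: [-0.2, -0.1, -0.5]
gripper_width: 0.4
foot X 128.26461439456907 Y 0.05379101833666606 pos [ 405.85891631 -308.12295991   28.24979808] yaw -27.60246189107622
```

```bash
python3 -m inch '[{"x":0.15,"y":0,"z":0,"yaw":0,"gripper":-1}]'
python3 -m inch '[{"x":0.15,"y":0,"z":0,"yaw":0,"gripper":-1}]'
python3 rel.py | head -1
```

```text
time_s: 13.32
ee_pos: [407.4, -308.9, 28.3]
ee_rot: [180.0, -0.0, -27.6]
force: [0.2, 0.4, 0.3]
gripper_width: 0.0
time_s: 13.4
ee_pos: [408.7, -309.6, 28.3]
ee_rot: [180.0, -0.0, -27.6]
force: [-0.8, 0.0, 0.3]
gripper_width: 0.5
foot X 125.00523325151707 Y 0.05817953662007617 pos [ 408.74529355 -309.63702281   28.25015167] yaw -27.598442510228843
```

```bash
python3 -m inch '[{"x":0.15,"y":0,"z":0,"yaw":0,"gripper":-1}]'
python3 -m inch '[{"x":0.15,"y":0,"z":0,"yaw":0,"gripper":-1}]'
```

```text
time_s: 13.48
ee_pos: [410.0, -310.3, 28.3]
ee_rot: [180.0, -0.0, -27.6]
force: [-0.3, -0.4, -0.5]
gripper_width: 0.7
time_s: 13.57
ee_pos: [411.4, -311.0, 28.2]
ee_rot: [180.0, -0.0, -27.6]
force: [-0.8, 0.4, -0.4]
gripper_width: 0.2
```

```bash
python3 -m inch '[{"x":0.15,"y":0,"z":0,"yaw":0,"gripper":-1}]'
python3 -m inch '[{"x":0.15,"y":0,"z":0,"yaw":0,"gripper":-1}]'
python3 rel.py | head -1
```

```text
time_s: 13.65
ee_pos: [412.5, -311.6, 28.2]
ee_rot: [180.0, 0.0, -27.6]
force: [-1.2, 1.3, 2.1]
gripper_width: 0.8
time_s: 13.73
ee_pos: [413.2, -311.8, 28.2]
ee_rot: [-180.0, 0.1, -27.6]
force: [-4.5, 1.4, 3.6]
gripper_width: 0.6
foot X 120.04673854815641 Y 0.1799919318821631 pos [ 413.19010658 -311.83748218   28.20000168] yaw -27.592362978641805
```

```bash
python3 -m inch '[{"x":0,"y":0,"z":0,"yaw":0,"gripper":-1},{"x":0,"y":0,"z":0,"yaw":0,"gripper":-1}]'; python3 rel.py|head -1
python3 - <<'E'
from h import *
g=grab('top','t5');f=grab('scene','s5')
A=cv2.resize(g['pixels'][220:350,300:430],(400,400),interpolation=cv2.INTER_CUBIC)
B=cv2.resize(f['pixels'][180:310,280:410],(400,400),interpolation=cv2.INTER_CUBIC)
cv2.imwrite('pics/c5.png',np.hstack([A,B])[:,:,::-1])
E
```

```text
time_s: 13.9
ee_pos: [413.4, -311.9, 28.2]
ee_rot: [-180.0, 0.1, -27.6]
force: [-3.0, 2.1, 2.1]
gripper_width: 0.3
foot X 119.84623321067572 Y 0.169884506844466 pos [ 413.36925739 -311.92761951   28.19150148] yaw -27.598673856363185
```

View pics/c5.png

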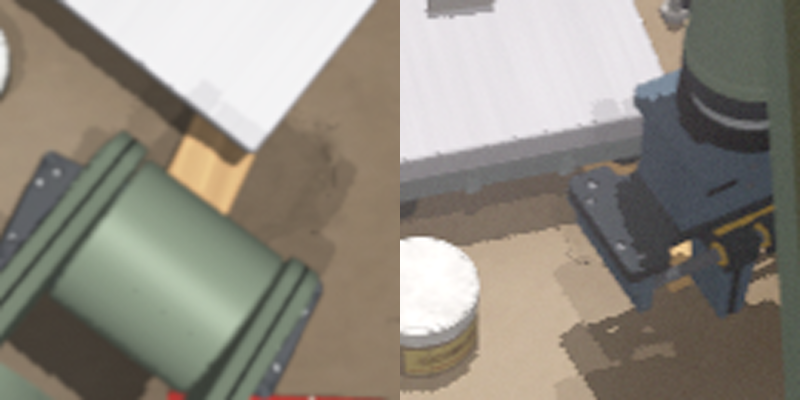

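```bash
python3 -m inch '[{"x":-0.5,"y":0,"z":0,"yaw":0,"gripper":-1},{"x":-1.5,"y":0,"z":0,"yaw":0,"gripper":-1},{"x":-1,"y":0,"z":-2,"yaw":0,"gripper":-1},{"x":0,"y":0,"z":-3.5,"yaw":0,"gripper":-1},{"x":0,"y":0,"z":-3.5,"yaw":0,"gripper":-1},{"x":2.5,"y":0,"z":-1,"yaw":0,"gripper":-1},{"x":3.1,"y":0,"z":0,"yaw":0,"gripper":-1},{"x":3.1,"y":0,"z":0,"yaw":0,"gripper":-1},{"x":3.1,"y":0,"z":0,"yaw":0,"gripper":-1},{"x":3.1,"y":0,"z":0,"yaw":0,"gripper":-1},{"x":0,"y":0,"z":0,"yaw":0,"gripper":-1},{"x":0,"y":0,"z":0,"yaw":0,"gripper":-1}]'; python3 rel.py|head -1
python3 - <<'E'
from h import *
a=load('top0');b=grab('top','t6')
# plate corner check: tracked shift near the plate corners
for (x0,y0) in [(360,250),(282,185),(362,95),(440,155)]:
    p=a['pixels'][y0:y0+36,x0:x0+36].mean(2).astype('f4');q=b['pixels'][y0:y0+36,x0:x0+36].mean(2).astype('f4')
    print((x0,y0),np.round(cv2.phaseCorrelate(p,q,cv2.createHanningWindow((36,36),cv2.CV_32F)),2))
E
```

```text
time_s: 15.0
ee_pos: [520.6, -368.1, 127.7]
ee_rot: [180.0, -0.1, -27.6]
force: [-0.7, 0.3, -0.7]
gripper_width: 0.6
foot X -1.2377730964757627 Y 0.07033529218368845 pos [ 520.62971983 -368.110649    127.74213842] yaw -27.575908416687323Traceback (most recent call last):
  File "<stdin>", line 6, in <module>
    return _wrapfunc(a, 'round', decimals=decimals, out=out)
    return _wrapit(obj, method, *args, **kwds)
    conv = _array_converter(obj)
ValueError: setting an array element with a sequence. The requested array has an inhomogeneous shape after 1 dimensions. The detected shape was (2,) + inhomogeneous part.
```

Now press: down 24 mm, then small steps.

```bash
python3 -m inch '[{"x":-0.1,"y":0,"z":1.4,"yaw":0,"gripper":-1},{"x":0,"y":0,"z":0.9,"yaw":0,"gripper":-1},{"x":0,"y":0,"z":0,"yaw":0,"gripper":-1},{"x":0,"y":0,"z":0,"yaw":0,"gripper":-1}]'
python3 -m inch '[{"x":0,"y":0,"z":0.2,"yaw":0,"gripper":-1},{"x":0,"y":0,"z":0,"yaw":0,"gripper":-1}]'
python3 -m inch '[{"x":0,"y":0,"z":0.1,"yaw":0,"gripper":-1},{"x":0,"y":0,"z":0,"yaw":0,"gripper":-1}]'
python3 -m inch '[{"x":0,"y":0,"z":0.1,"yaw":0,"gripper":-1},{"x":0,"y":0,"z":0,"yaw":0,"gripper":-1}]'
python3 -m inch '[{"x":0,"y":0,"z":0.1,"yaw":0,"gripper":-1},{"x":0,"y":0,"z":0,"yaw":0,"gripper":-1}]'
```

```text
time_s: 15.38
ee_pos: [517.4, -366.4, 104.9]
ee_rot: [-180.0, 0.1, -27.6]
force: [-0.5, -0.5, -0.7]
gripper_width: 0.2
time_s: 15.55
ee_pos: [518.4, -367.0, 103.7]
ee_rot: [180.0, -0.0, -27.6]
force: [-0.1, 1.1, 0.8]
gripper_width: 0.0
time_s: 15.72
ee_pos: [518.5, -367.1, 102.6]
ee_rot: [180.0, -0.0, -27.6]
force: [0.5, 0.8, -0.8]
gripper_width: 0.4
time_s: 15.88
ee_pos: [518.6, -367.1, 101.5]
ee_rot: [180.0, -0.0, -27.6]
force: [0.1, 0.1, 0.6]
gripper_width: 0.3
time_s: 16.05
ee_pos: [518.6, -367.1, 101.4]
ee_rot: [180.0, -0.1, -27.6]
force: [-2.4, 1.3, 5.7]
gripper_width: 0.3
```

```bash
python3 -m inch '[{"x":0,"y":0,"z":0.08,"yaw":0,"gripper":-1},{"x":0,"y":0,"z":0,"yaw":0,"gripper":-1},{"x":0,"y":0,"z":0,"yaw":0,"gripper":-1}]'
```

```text
time_s: 16.3
ee_pos: [518.6, -367.1, 101.3]
ee_rot: [180.0, -0.1, -27.6]
force: [-2.2, 1.8, 8.6]
gripper_width: 0.5
```

```bash
python3 -m inch '[{"x":-0.03,"y":0,"z":0.05,"yaw":0,"gripper":-1},{"x":0,"y":0,"z":0,"yaw":0,"gripper":-1},{"x":0,"y":0,"z":0,"yaw":0,"gripper":-1}]'
python3 -m inch '[{"x":0,"y":0,"z":0,"yaw":0,"gripper":-1},{"x":0,"y":0,"z":0,"yaw":0,"gripper":-1},{"x":0,"y":0,"z":0,"yaw":0,"gripper":-1},{"x":0,"y":0,"z":0,"yaw":0,"gripper":-1},{"x":0,"y":0,"z":0,"yaw":0,"gripper":-1},{"x":0,"y":0,"z":0,"yaw":0,"gripper":-1}]'
python3 - <<'E'
from h import *
a=load('top0');b=load('t6');f=grab('scene','s7')
for (x0,y0) in [(282,185),(362,95),(440,155)]:
    p=a['pixels'][y0:y0+36,x0:x0+36].mean(2).astype('f4');q=b['pixels'][y0:y0+36,x0:x0+36].mean(2).astype('f4')
    print((x0,y0),np.round(cv2.phaseCorrelate(p,q,cv2.createHanningWindow((36,36),cv2.CV_32F))[0],2))
cv2.imwrite('pics/c7.png',cv2.resize(f['pixels'][110:310,230:430],(600,600),interpolation=cv2.INTER_CUBIC)[:,:,::-1])
E
```

```text
time_s: 16.55
ee_pos: [518.5, -367.1, 101.3]
ee_rot: [180.0, -0.1, -27.6]
force: [-2.4, 0.7, 10.7]
gripper_width: 0.1
time_s: 17.05
ee_pos: [518.5, -367.1, 101.3]
ee_rot: [180.0, -0.1, -27.6]
force: [-2.3, 1.4, 10.5]
gripper_width: 0.8
(282, 185) [-0.09  0.12]
(362, 95) [0.15 0.03]
(440, 155) [ 0.09 -0.17]
```

View pics/c7.png

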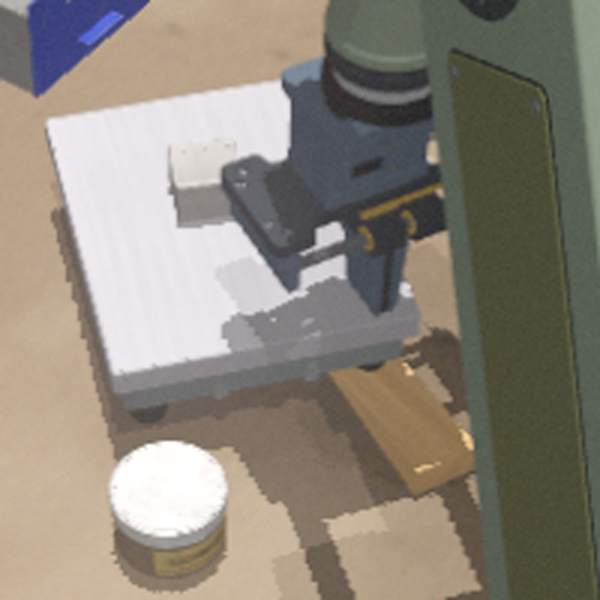

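The foot at crop (370,365) sits on the wedge, the fingertips press the corner at (385,305), and the V-block and tin haven't moved. The force is steady at 10.5 N with no rocking and no plate shift (under 0.4 mm), so I'm handing it in.

```bash
python3 -c "
from workcell import env,telemetry
print(env.job_done()); s=telemetry.state(); print(s['time_s'],s['ee_pos'],s['force'])"
```

```text
the job is handed in; nothing more can be done
None
the job is handed in; nothing more can be done
```

The plate no longer rocks with the wedge under its short foot, and I handed the job in at about 17 s while still pressing that corner with about 10.5 N.

- **First press:** Pressing the corner tipped it about 7–8 mm at roughly 6–7 N until the foot landed, and it came back level when released. For a moment the fingertips dragged sideways on the plate with up to 6 N. I eased that off, and the plate did not shift.
- **Aligning the wedge:** It lay further off the foot than described: about 34 mm to the side and about 23° against the plate. Two pushes on its left side brought it into line.
- **Pushing it in:** I pushed it thin end first under the foot until resistance rose from about 1 N to 4.7 N, and stopped there.
- **Second press:** The corner moved only about 0.1–0.2 mm from first contact up to 10.5 N.

**Last checks:** The three plate corners the camera could compare had shifted less than 0.4 mm since the start, measured just before the second press. The V-block and tin looked undisturbed in the last picture. The arm hid the bolt in that view, but the tool never went near it.

**What didn't match:** The wedge went in about 13° off the plate's own direction, more than the 0.12 rad (about 7°) given for its start pose. A sideways force of about 2.5 N remained during the final press.

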